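Clip the recipe tablet into its bench holder

ROBOT

A 7-joint arm with a two-finger parallel gripper is mounted at the origin on the work surface. World frame = base frame: x ahead of the robot, y to its left, z up, the work surface at z = 0. Lengths are in mm, angles in rad, forces in N, time in s.
With the tool pointing down it reaches from about 400 to 875 mm from the base axis. Payload 4.4 kg.
Tool frame: the origin (TCP) lies midway between the tips of the shut fingers; the grasp point (between the pads) lies 19 mm behind it; z points along the fingers, y is the direction in which the jaws open and shut (so a half turn about z gives the same grasp; the last joint's range is limited). The gripper opens to 85 mm and grips with 20 to 120 N. Pads are 22 mm wide; open, the fingers measure 114 mm over their backs; the gripper's body (76 mm by 85 mm) begins 54 mm behind the grasp point. The pads swing forward as they close: fully open they stand 13 mm farther back than shut.
Start: joints at [1.111, 0.628, 0.038, 1.517, -0.027, 0.996, -0.02], TCP at [249.433, -600.251, 231.313] pointing down, gripper open.
Joint ranges: [-3.06, 3.06], [-0.37, 2.12], [-1.25, 1.32], [0.18, 2.47], [-1.1, 4.24], [0.23, 1.98], [-2.94, 2.94]. Speed limits (rad/s): [2.57, 2.57, 3.14, 3.14, 3.14, 3.14, 3.14].

INTERFACE

Orientations are given as [roll, pitch, yaw] about the fixed x, y, z axes, in that order (R = Rz(yaw) Ry(pitch) Rx(roll)).
In Python, from cell import ctrl, vision gives the robot as it stands.
- The arm moves only by the tool play_rows, never from a script. Its arguments are lists of equal length, an entry for each row: "slide": the shift along the tool's x, y, z in mm, a list of three; "turn": the turn about the tool's z in rad; "fingers": the opening, from 0 (shut) to 1 (fully open). A call has 1 to 5 rows; each row is the pose to reach, as a shift and turn from the pose measured when the call began, along the tool's axes at that moment; what a row does not reach only later rows make up. A row lasts 1/8 s, in which the tool goes at most 62.5 mm and 10.7 degrees, less where a joint would pass 70% of its speed; a pose out of reach is approached as far as the arm can. A call with a gripper value outside its range is refused whole. The fingers move at their own pace and stop on an object; the grip force is fixed at half the most. Time passes only in rows, so rows that repeat a pose let the fingers close. It gives the time, the measured TCP pose, the force and the opening at its end, in the units of the state.
- ctrl.read_state(): the state, without advancing time (a new reading comes with each control period).
- vision.get_image(name): name is "scene" or "top"; returns (picture, depth): 420x560x3 uint8, blue, green, red; 420x560 float32, mm along the optical axis (not along the pixel's ray), 0 where there is no reading.
- vision.camera_params(name): a dict with "fx", "fy", "cx", "cy" (pixels), "position" and "rotation" of the camera in the world. Camera axes: x right, y up, looking along -z (the intrinsics and any distortion apply to the point x, -y, -z); pixel columns grow to the right and rows downward; lengths in mm; the calibration is good to about 2 mm. A picture is of the moment at which its call begins. camera_params takes no time and is no camera call.
- ctrl.finish_job(): hands the job in, once; it reports no verdict.
The state is a dict: "clock": time; "qpos": joint angles; "qd": joint speeds; "tau": joint torques, N m; "eef_pos": TCP position; "tool_rot": TCP orientation; "force": force on the tool from outside, world axes, zero at the start; "torque": the same for the moment, N m; "width": finger opening in mm.
Only numpy, scipy, OpenCV 4.12 (cv2) and the standard library are available. Lean on these libraries where they do the work, as an engineer would, in place of code of your own. Each camera call takes 0.05 s, during which the arm holds its last target.

TASK

Lift the spring clip of the bench tablet holder until it stays open by itself, slide the tablet across the deck under it until its front edge sits fully home and square against the stop bar, then bring the clip down onto the tablet's rim, holding it all the way so that it does not snap down, and let go. Be gentle: the screen is glass and the stop bar is held only by friction, so do not press hard or shift the bar from its setting. Leave the scale, the bowls and the bottle where they are.

Things in the scene. Friction and masses are not known exactly. Their poses are not given: they have to be found in the camera images.
- holder: Tablet holder, fixed to the bench: a pale plywood deck 250 wide (y) x 240 long (x) x 12 mm high, near end at x = -110 mm, far end at +130 mm, flat top at z = 12 mm. Origin on the bench, z up; +x is the way the tablet is slid in. Side lips 7 mm high stand 238 mm apart from x = -85 to +65 mm. A stop bar lies across the deck below the clip.
- stop_zone (a point): Fixed point on the deck's top (holder x = 42, y = 0, z = 12 mm), the middle of the stop bar's range. The bar is black-faced, 176 mm wide (y), 8 mm high. Its setting differs each time and is not tracked: its face lies from 10 mm before to 10 mm beyond this point (along x) and is to be felt for. It is held by friction and slips if pushed with over about 12 N.
- clip (a joint): Angle (rad) of the spring clip: 0 down on the bare deck, about 0.2 down on the tablet, 1.3 fully open. An aluminium plate 90 mm wide, reaching 57 mm from its hinge towards holder -x, with a down-turned rubber jaw in front. The spring goes over centre at about 0.6: below, it pulls the clip down; above, the clip goes fully open and stays. About 4 N at the red grip moves it; let go early it snaps.
- clip_grip (a point): Centre of the clip's red thumb grip, a free-turning roller 24 mm long (along holder y), 12 mm in diameter, on a stem 20 mm wide, 22 mm above the plate's top. With the clip at 0 it is at x = 42, y = 0, z = 58 mm in the holder's frame (44 mm before the hinge, 24 mm above it); it turns about the hinge with the clip. Pinched at its two ends, it lets the clip turn.
- clip_hinge (a point): Middle of the clip's hinge axis (which runs along holder y): x = 86, y = 0, z = 34 mm in the holder's frame. The clip opens by its grip rising and swinging towards holder +x.
- tablet_mid (a point): Centre (half-way up) of the tablet, a black slab 125 (its x) x 200 (its y) x 10 mm, about 0.3 kg, screen up, with a black rim 22 to 26 mm wide. It starts lying on the holder's deck, a little askew, short of the clip; its x axis points roughly along the holder's +x and its front edge is 62.5 mm from the centre. Too wide to grip; 1.5 to 3 N on its near edge slide it.
- scale: Bystander: white kitchen scale 190 x 130 x 22 mm beside the holder at its +y side. Origin under its centre.
- pink_bowl: Bystander: pink bowl, 116 mm across and 58 mm high, on the scale. Origin under its centre.
- white_bowl: Bystander: white bowl, 136 mm across and 60 mm high, beside the holder at its -y side. Origin under its centre.
- bottle: Bystander: yellow squeeze bottle, 54 mm across and 150 mm high, beside the holder at its -y side. Origin under its centre.

How it is judged (in metres and radians):
On the way, in this order (a step that is already met when the one before it is completed fails the run):
1. the clip has been lifted over its snap point and stands open (value of joint clip above 1.1 rad), for 0.2 s.
2. under the open clip, the tablet's front edge is home and square against the stop bar (value of joint clip above 1 rad and x of tablet_mid in the frame of stop_face above -0.064 m and angle between the x axis of tablet_mid and the x axis of holder, either way round below 0.03 rad), for 0.2 s.
At the end, for the whole second after the job is handed in: The tablet's front edge is within 1.5 mm of the stop bar's face and square to it within 0.03 rad, the stop bar is within 1.5 mm of its setting, and the clip is down with its jaw pressing on the tablet, all at rest and released (x of tablet_mid in the frame of stop_face above -0.064 m and angle between the x axis of tablet_mid and the x axis of holder, either way round below 0.03 rad and distance of stop_face from where it was at the start of the episode below 0.0015 m and value of joint clip below 0.3 rad and contact force between clip and tablet above 1.5 N and linear speed of tablet below 0.01 m/s); the robot touches nothing.
It fails at once if the stop bar is shoved out of its setting (distance of stop_face from where it was at the start of the episode above 0.0015 m).
It fails at once if the clip snaps down (velocity of joint clip below -6 rad/s).
It fails at once if the clip is pressed or slammed hard on the tablet (contact force between clip and tablet above 25 N).
It fails at once if the gripper presses hard on the tablet (contact force between the fingers and tablet above 15 N).
It fails at once if a bystander is disturbed (distance of any of scale, pink_bowl, white_bowl, bottle from where it was at the start of the episode above 0.015 m).
It also fails if it takes over 72 s, if anything falls off the work surface, if the arm or the gripper's body presses on something with over 40 N, if the wrist force passes 120 N, or if a joint passes its speed limit or range.

## Working session

There is one attempt and no reset: what is moved stays moved. The work goes in short steps, Python scripts to look and compute and a tool call to move; the robot and the scene stay as the last step left them, time stands still between calls to the robot, and variables do not carry over. Pictures are saved under pics/ and viewed, and the job is handed in when it is done.

Besides the shell and the picture viewer there is one more tool, called after "Request:" as name(argument=value, ...), one argument or row to a line, values as JSON. play_rows: Moves the arm, as the interface text tells. Its arguments: {"type":"object","properties":{"slide":{"type":"array"},"turn":{"type":"array"},"fingers":{"type":"array"}},"required":["slide","turn","fingers"]}

```bash
ls; mkdir -p pics
python3 - <<'E'
from cell import ctrl, vision
import cv2, numpy as np
print(ctrl.read_state())
for n in("scene","top"):
    im,d=vision.get_image(n); cv2.imwrite(f"pics/{n}0.png",im); np.save(f"pics/{n}0.npy",d)
    print(n,vision.camera_params(n))
E
```

```text
pics
{'clock': 0.0, 'qpos': array([ 1.1111999 ,  0.62936751,  0.03842091,  1.51839575, -0.02699499,
        0.99628426, -0.02000225]), 'qd': array([ 1.76673867e-04, -8.52305390e-04,  1.10399909e-03,  6.58759939e-05,
       -1.95092037e-04, -1.02112876e-03, -8.17501166e-04]), 'tau': array([ 4.29703014e-04, -5.63391531e+01,  1.22613318e+00, -1.93441147e+01,
        1.09261626e-02,  1.03144758e-02, -3.82913959e-05]), 'eef_pos': array([ 249.19410658, -599.64384539,  230.36597733]), 'tool_rot': array([-3.13965530e+00,  1.90834288e-05,  3.93813313e-01]), 'force': array([-0.61020525,  0.3986636 , -0.31890747]), 'torque': array([-0.01809352, -0.05545417,  0.03048822]), 'width': 85.47447581119869}
scene {'fx': 413.91180826611304, 'fy': 413.91180826611304, 'cx': 286.224038152569, 'cy': 215.78615552313835, 'position': array([1116.46878739,  282.94599275,  773.38461195]), 'rotation': array([0.68731667, 0.0140598 , 2.00370283])}
top {'fx': 519.3006909072868, 'fy': 519.3006909072868, 'cx': 276.72720225327936, 'cy': 207.50139692784728, 'position': array([ 458.31537851,   48.17829179, 1232.45194575]), 'rotation': array([ 0.12283662, -0.0131064 , -1.59919067])}
```

View pics/scene0.png

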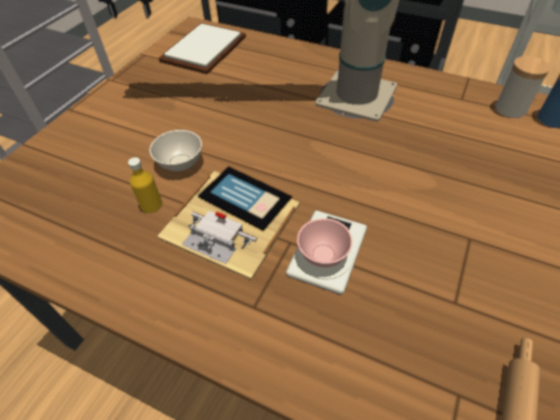

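View pics/top0.png

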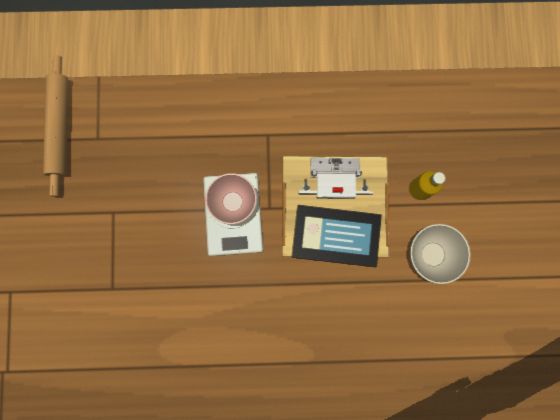

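The scene view shows the holder (about 235,215) with the clip's red grip at (221,215) and the tablet at (245,195). In the top view the deck spans roughly (284..388, 157..256), and the red grip is at (338,190). Next I'll zoom in and find the corners.

```bash
cat > h.py <<'E'
import numpy as np, cv2
from scipy.spatial.transform import Rotation as Ro
from cell import ctrl, vision
def cam(n):
    p=vision.camera_params(n); return p, Ro.from_euler('xyz',p['rotation']).as_matrix()
def plane(n,uv,z):
    p,R=cam(n); uv=np.atleast_2d(uv).astype(float)
    d=np.c_[(uv[:,0]-p['cx'])/p['fx'],-(uv[:,1]-p['cy'])/p['fy'],-np.ones(len(uv))]@R.T
    t=(z-p['position'][2])/d[:,2]; return p['position']+d*t[:,None]
def proj(n,P):
    p,R=cam(n); c=(np.atleast_2d(P)-p['position'])@R
    return np.c_[p['cx']+p['fx']*c[:,0]/-c[:,2], p['cy']-p['fy']*c[:,1]/-c[:,2]]
def points(n,d):
    p,R=cam(n); v,u=np.indices(d.shape)
    c=np.stack([(u-p['cx'])/p['fx']*d,-(v-p['cy'])/p['fy']*d,-d],-1); return c@R.T+p['position']
E
python3 - <<'E'
from h import *
im=cv2.imread('pics/top0.png'); c=im[140:275,265:405]
cv2.imwrite('pics/topz.png',cv2.resize(c,None,fx=5.7,fy=4.4*1.0 if 0 else 4.4,interpolation=cv2.INTER_CUBIC) if 0 else cv2.resize(c,None,fx=4.4,fy=4.4,interpolation=cv2.INTER_CUBIC))
s=cv2.imread('pics/scene0.png')[160:280,150:310]
cv2.imwrite('pics/scz.png',cv2.resize(s,None,fx=4.8,fy=4.8,interpolation=cv2.INTER_CUBIC))
E
```

```text
(no output)
```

View pics/topz.png

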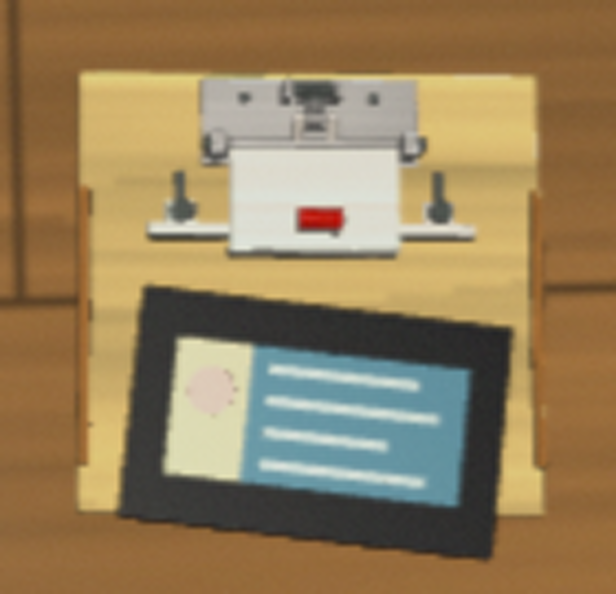

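View pics/scz.png

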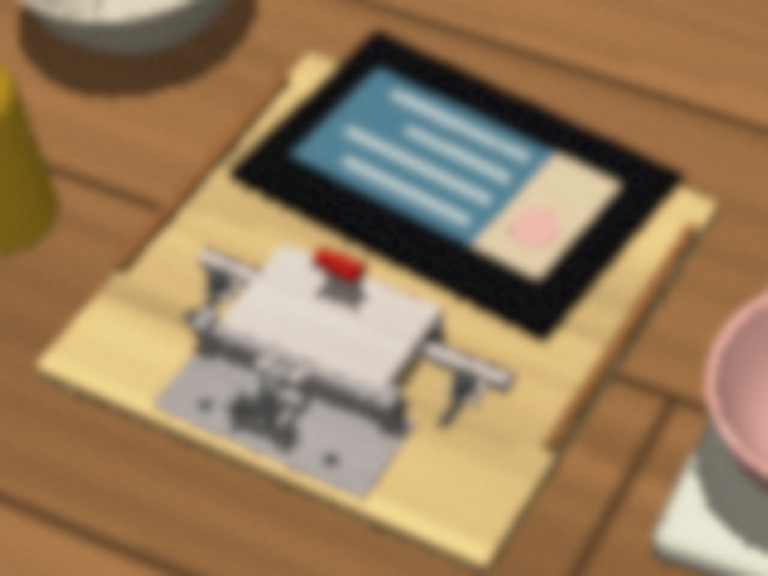

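Run:
```python
from h import *
f=lambda a,s,o:(np.array(a)+.5)/s-.5+o
T=f([(80,72),(536,76),(544,514),(78,512)],4.4,[265,140])
S=f([(490,568),(38,365),(718,198),],4.8,[150,160])
print('top deck\n',plane('top',T,12).round(1)); print('scene: farleft(+y), farright, nearleft\n',plane('scene',S,12).round(1))
tab=f([(145,286),(512,327),(492,558),(120,517)],4.4,[265,140]); P=plane('top',tab,22); print('tab top\n',P.round(1))
st=f([(545,338),(235,175),(378,32),(680,178)],4.8,[150,160]); print('tab scene\n',plane('scene',st,22).round(1))
gt=f([(320,219)],4.4,[265,140]); gs=f([(340,264)],4.8,[150,160])
print('grip top',plane('top',gt,64).round(1),'scene',plane('scene',gs,60).round(1))
bar=f([(150,238),(474,240)],4.4,[265,140]); print('bar top near edge (z20)',plane('top',bar,20).round(1))
d=np.load('pics/top0.npy'); X=points('top',d)
for u,v in [(338,190),(330,215),(300,180),(340,240),(337,185)]: print(u,v,X[v,u].round(1))
H=np.array([plane('top',T,12)[i,:2] for i in range(4)])
# holder fit
from scipy.optimize import least_squares
L=np.array([[130,125],[130,-125],[-110,-125],[-110,125]],float)
def m(p): c,s=np.cos(p[2]),np.sin(p[2]); return L@np.array([[c,s],[-s,c]])+p[:2]
for n,W,idx in(('top',H,[0,1,2,3]),('scene',plane('scene',S,12)[:,:2],[0,1,3])):
    r=least_squares(lambda p:(m(p)[idx]-W).ravel(),[500,0,0]); print(n,r.x.round(4),r.fun.round(1))
```

```text
top deck
 [[ 732.5    9.8   12. ]
 [ 724.  -239.2   12. ]
 [ 485.8 -230.5   12. ]
 [ 493.8   18.    12. ]]
scene: farleft(+y), farright, nearleft
 [[ 738.4   15.7   12. ]
 [ 728.5 -234.6   12. ]
 [ 497.6   20.2   12. ]]
tab top
 [[ 612.8  -21.1   22. ]
 [ 585.5 -216.6   22. ]
 [ 463.2 -199.5   22. ]
 [ 490.3   -3.8   22. ]]
tab scene
 [[ 6.208e+02 -1.590e+01  2.200e+01]
 [ 5.921e+02 -2.080e+02  2.200e+01]
 [ 4.709e+02 -1.936e+02  2.200e+01]
 [ 5.012e+02  5.000e-01  2.200e+01]]
grip top [[ 640.  -110.6   64. ]] scene [[ 646.3 -107.9   60. ]]
bar top near edge (z20) [[ 638.9  -24.8   20. ]
 [ 633.2 -199.    20. ]]
338 190 [ 638.5 -112.    64.3]
330 215 [586.3 -96.6  21.1]
300 180 [673.2 -29.5  11.5]
340 240 [ 526.9 -117.6   21.1]
337 185 [ 655.  -114.2   34.6]
top [ 5.990329e+02 -1.101351e+02 -3.430000e-02] [ 0.7  0.5  0.7 -0.3 -1.  -0.7 -0.4  0.5]
scene [ 6.036553e+02 -1.064441e+02 -2.910000e-02] [-1.2 -1.   1.5 -0.6 -0.3  1.5]
```

```bash
cat >> h.py <<'E'
def go(x,y,z,yaw=None):
    s=ctrl.read_state(); R=Ro.from_euler('xyz',s['tool_rot']).as_matrix()
    d=R.T@(np.array([x,y,z])-s['eef_pos'])
    t=0 if yaw is None else -(yaw-s['tool_rot'][2])
    return d.round(1).tolist(), round(t,3)
E
python3 - <<'E'
from h import *
print(go(642,-110,150,-0.032), go(642,-110,231)[0])
E
```

```text
([550.6, -301.4, 81.0], np.float64(0.426)) [550.6, -301.5, -0.0]
```

Request:
play_rows(
  slide=[
    [50,-27.4,0],
    [100,-54.8,0],
    [150,-82,0],
    [200,-109.5,0],
    [250,-137,0],
  ],
  turn=[0.1,0.2,0.3,0.4,0.426],
  fingers=[0.7,0.7,0.7,0.7,0.7],
)

```text
clock: 0.72
eef_pos: [428.4, -375.6, 230.4]
tool_rot: [-3.14, 0.001, -0.034]
force: [1.5, 0.5, -0.7]
width: 60.1
```

Run:
```python
from h import *
print(go(642,-110,150,-0.032))
s=ctrl.read_state();print(s['force'],s['eef_pos'])
```

```text
([204.7, -272.5, 80.7], np.float64(-0.002))
[ 1.46002637  0.45937686 -0.65186948] [ 428.35787953 -375.56950377  230.41089851]
```

Request:
play_rows(
  slide=[
    [34,-45,0],
    [68,-90,0],
    [102,-135,0],
    [136,-180,10],
    [170,-226,20],
  ],
  turn=[0,0,0,0,0],
  fingers=[0.7,0.7,0.7,0.7,0.7],
)

```text
clock: 1.35
eef_pos: [606.7, -154.0, 210.2]
tool_rot: [-3.14, 0.001, -0.034]
force: [1.0, -0.7, 0.2]
width: 59.9
```

Run:
```python
from h import *
print(go(642,-110,150,-0.032))
```

```text
([33.9, -45.0, 60.2], np.float64(-0.002))
```

Request:
play_rows(
  slide=[
    [17,-22.5,20],
    [34,-45,50],
    [34,-45,80],
    [34,-45,80],
    [34,-45,80],
  ],
  turn=[0,0,0,0,0],
  fingers=[0.7,0.7,0.7,0.7,0.7],
)

```text
clock: 1.98
eef_pos: [642.5, -110.8, 131.1]
tool_rot: [-3.141, 0.0, -0.035]
force: [-0.2, -0.7, 0.2]
width: 59.8
```

Run:
```python
from h import *
s=ctrl.read_state();print(s['force'],s['eef_pos'],s['tool_rot'],s['width'])
im,d=vision.get_image('scene');np.save('pics/scene1.npy',d);cv2.imwrite('pics/scene1.png',im)
p=proj('scene',[s['eef_pos']])[0];print(p)
h=im[110:260,130:330]
cv2.imwrite('pics/scz1.png',cv2.resize(h,None,fx=4,fy=4,interpolation=cv2.INTER_CUBIC))
im,d=vision.get_image('top');np.save('pics/top1.npy',d);cv2.imwrite('pics/top1.png',im)
print(proj('top',[s['eef_pos']])[0])
h=im[120:270,240:440]
cv2.imwrite('pics/topz1.png',cv2.resize(h,None,fx=4,fy=4,interpolation=cv2.INTER_CUBIC))
```

```text
[-0.22501005 -0.68130622  0.22782769] [ 642.45870583 -110.82291281  131.08928923] [-3.14061493e+00  3.83893556e-04 -3.47903035e-02] 59.846788656713855
[215.55900609 191.50594842]
[341.4084809  183.35912529]
```

View pics/scz1.png

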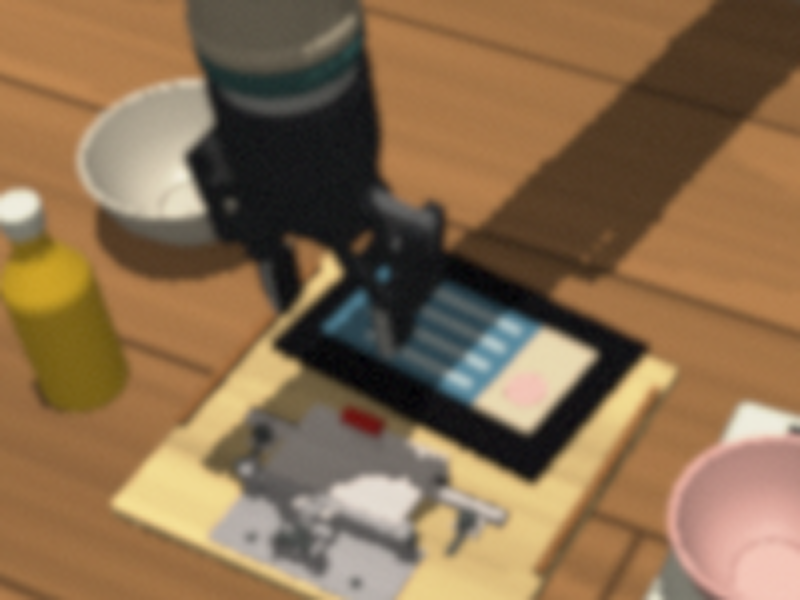

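View pics/topz1.png

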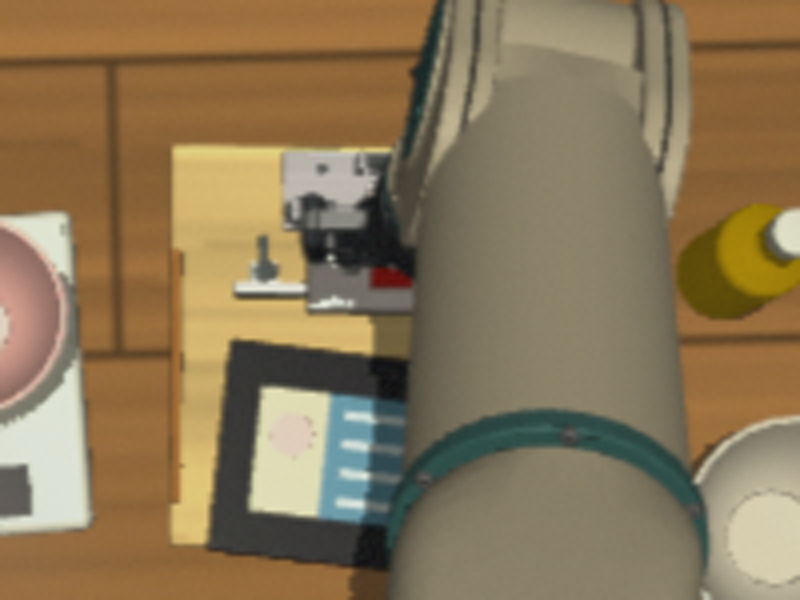

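The scene view shows the fingertips at zoom (393,345) and (287,300), straddling y above the plate. The grip is at (362,420). Next: centre on it and go down, with the jaws still open.

Request:
play_rows(
  slide=[
    [1,-1,25],
    [1,-1,45],
    [1,-1,65],
    [1,-1,78],
    [1,-1,78],
  ],
  turn=[0,0,0,0,0],
  fingers=[0.7,0.7,0.7,0.7,0.7],
)

```text
clock: 2.7
eef_pos: [643.2, -109.7, 52.5]
tool_rot: [-3.14, 0.001, -0.035]
force: [-0.0, -0.9, -0.5]
width: 59.5
```

Run:
```python
from h import *
s=ctrl.read_state();print(s['force'],s['eef_pos'],s['tool_rot'],s['width'])
im,d=vision.get_image('scene');np.save('pics/scene2.npy',d);cv2.imwrite('pics/scene2.png',im)
print(proj('scene',[s['eef_pos'],s['eef_pos']+[0,0,12]]))
h=im[160:260,150:283]
cv2.imwrite('pics/scz2.png',cv2.resize(h,None,fx=6,fy=6,interpolation=cv2.INTER_CUBIC))
```

```text
[-0.03696943 -0.9227639  -0.49197019] [ 643.18536258 -109.7219247    52.49817044] [-3.14029217e+00  1.15816949e-03 -3.49301398e-02] 59.514616530937886
[[220.88640984 215.49246448]
 [220.15714306 212.08921394]]
```

View pics/scz2.png

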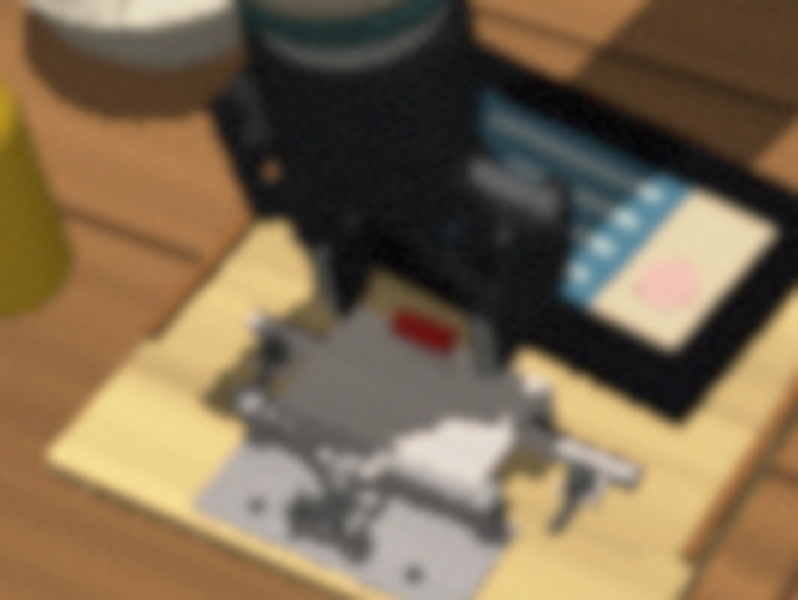

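Run:
```python
from h import *
e=np.array([643.2,-109.7,52.5])
from itertools import product
for dx,dy,dz in product([-11,11],[-30,30],[4,7,10]):
    q=proj('scene',[e+[dx,dy,dz]])[0]; print(dx,dy,dz,((q-[150,160])*6+2.5).round(0))
im=cv2.imread('pics/scene2.png').astype(int);d=np.load('pics/scene2.npy');X=points('scene',d)
m=(im[:,:,2]>90)&(im[:,:,1]<60)&(im[:,:,0]<60);m[:,:200]=0;m[:200]=0;m[230:]=0;m[:,250:]=0
vs,us=np.where(m);print(len(vs),X[m].mean(0),X[m].min(0),X[m].max(0),us.min(),us.max())
im0=cv2.imread('pics/scene0.png').astype(int);X0=points('scene',np.load('pics/scene0.npy'))
m0=(im0[:,:,2]>120)&(im0[:,:,1]<90)&(im0[:,:,0]<90);m0[:,:200]=0;m0[:200]=0;m0[230:]=0;m0[:,250:]=0
print(m0.sum(),X0[m0].mean(0).round(1),X0[m0].min(0).round(1),X0[m0].max(0).round(1))
for v in range(205,224,2): print(v,[f"{u}:{X[v,u].round(0).astype(int).tolist()}" for u in range(204,242,4)])
```

```text
-11 -30 4 [373. 284.]
-11 -30 7 [372. 279.]
-11 -30 10 [371. 273.]
-11 30 4 [511. 333.]
-11 30 7 [510. 328.]
-11 30 10 [509. 323.]
11 -30 4 [343. 324.]
11 -30 7 [341. 319.]
11 -30 10 [340. 314.]
11 30 4 [481. 375.]
11 30 7 [480. 370.]
11 30 10 [479. 365.]
46 [ 646.55244428 -107.6742075    59.69066716] [ 641.76217972 -119.93894653   53.08002064] [650.67632246 -96.76056737  63.65220026] 216 225
34 [ 647.4 -108.    59.8] [ 642.8 -118.9   56.5] [650.8 -97.5  63.7]
205 ['204:[653, -142, 84]', '208:[644, -139, 75]', '212:[597, -169, 12]', '216:[596, -157, 17]', '220:[594, -147, 19]', '224:[662, -80, 122]', '228:[656, -75, 119]', '232:[643, -74, 105]', '236:[659, -52, 132]', '240:[656, -44, 133]']
207 ['204:[653, -143, 77]', '208:[645, -139, 70]', '212:[604, -164, 14]', '216:[598, -157, 11]', '220:[599, -143, 19]', '224:[596, -134, 20]', '228:[656, -76, 112]', '232:[648, -71, 106]', '236:[658, -53, 125]', '240:[655, -45, 126]']
209 ['204:[654, -144, 70]', '208:[648, -139, 66]', '212:[605, -164, 8]', '216:[601, -155, 8]', '220:[601, -143, 13]', '224:[599, -133, 17]', '228:[657, -76, 106]', '
[... 988 characters left out ...]
 18]']
219 ['204:[656, -150, 34]', '208:[653, -141, 36]', '212:[647, -134, 32]', '216:[644, -125, 34]', '220:[645, -113, 40]', '224:[645, -101, 47]', '228:[633, -100, 33]', '232:[652, -74, 68]', '236:[648, -66, 68]', '240:[607, -85, 12]']
221 ['204:[661, -147, 33]', '208:[658, -138, 35]', '212:[653, -131, 32]', '216:[649, -122, 33]', '220:[647, -113, 35]', '224:[644, -103, 37]', '228:[640, -96, 36]', '232:[655, -73, 65]', '236:[632, -79, 35]', '240:[612, -82, 11]']
223 ['204:[666, -144, 33]', '208:[662, -136, 33]', '212:[659, -127, 35]', '216:[656, -118, 35]', '220:[651, -111, 33]', '224:[648, -101, 35]', '228:[645, -93, 36]', '232:[639, -86, 32]', '236:[636, -77, 33]', '240:[633, -68, 35]']
```

Depth in the same camera puts the finger front faces at x of about 655 and the roller at about 643. It is centred in y within 1–2 mm. Next: lower to z=46 and pinch.

Request:
play_rows(
  slide=[
    [-0.5,-0.7,6.5],
    [-0.5,-0.7,6.5],
    [-0.5,-0.7,6.5],
    [-0.5,-0.7,6.5],
    [-0.5,-0.7,6.5],
  ],
  turn=[0,0,0,0,0],
  fingers=[0.7,0.5,0.3,0.2,0.2],
)

```text
clock: 3.38
eef_pos: [643.6, -110.2, 47.5]
tool_rot: [3.142, -0.001, -0.035]
force: [-1.0, -2.4, 4.0]
width: 22.3
```

Request:
play_rows(
  slide=[
    [0,0,0],
    [0,0,0],
    [0,0,0],
    [0,0,0],
  ],
  turn=[0,0,0,0],
  fingers=[0.2,0.2,0.2,0.2],
)

```text
clock: 3.88
eef_pos: [643.6, -110.2, 47.6]
tool_rot: [3.141, -0.001, -0.035]
force: [-1.1, -1.0, 2.2]
width: 22.1
```

Request:
play_rows(
  slide=[
    [1.2,0,-2.2],
    [2.6,0,-4.3],
    [4.1,0,-6.3],
    [5.7,0,-8.3],
    [5.7,0,-8.3],
  ],
  turn=[0,0,0,0,0],
  fingers=[0.1,0.1,0.1,0.1,0.1],
)

```text
clock: 4.5
eef_pos: [649.2, -110.4, 56.0]
tool_rot: [3.141, -0.001, -0.035]
force: [-0.9, -2.3, -5.2]
width: 22.0
```

Request:
play_rows(
  slide=[
    [3.4,0,-3.6],
    [7.1,0,-6.9],
    [11.2,0,-9.8],
    [15.5,0,-12.3],
    [20.1,0,-14.4],
  ],
  turn=[0,0,0,0,0],
  fingers=[0.1,0.1,0.1,0.1,0.1],
)

```text
clock: 5.12
eef_pos: [670.7, -111.1, 70.9]
tool_rot: [3.141, -0.003, -0.035]
force: [3.2, -1.0, -6.6]
width: 22.1
```

Request:
play_rows(
  slide=[
    [5.8,0,-1.5],
    [13.2,0,-2.5],
    [20.7,0,-2.4],
    [25,0,-1.9],
    [27,0,-1.7],
  ],
  turn=[0,0,0,0,0],
  fingers=[0.1,0.1,0.1,0.1,0.1],
)

```text
clock: 5.75
eef_pos: [698.0, -112.1, 72.7]
tool_rot: [3.141, -0.003, -0.035]
force: [2.6, -1.7, -4.6]
width: 21.8
```

Run:
```python
from h import *
s=ctrl.read_state();print(s['force'],s['eef_pos'],s['tool_rot'],s['width'])
im,d=vision.get_image('scene');np.save('pics/scene3.npy',d);cv2.imwrite('pics/scene3.png',im)
h=im[160:260,150:283]
cv2.imwrite('pics/scz3.png',cv2.resize(h,None,fx=6,fy=6,interpolation=cv2.INTER_CUBIC))
```

```text
[ 2.63526379 -1.74730217 -4.5549883 ] [ 698.03284607 -112.05656643   72.69534588] [ 3.14135022 -0.00349532 -0.03524573] 21.812040026568003
```

View pics/scz3.png

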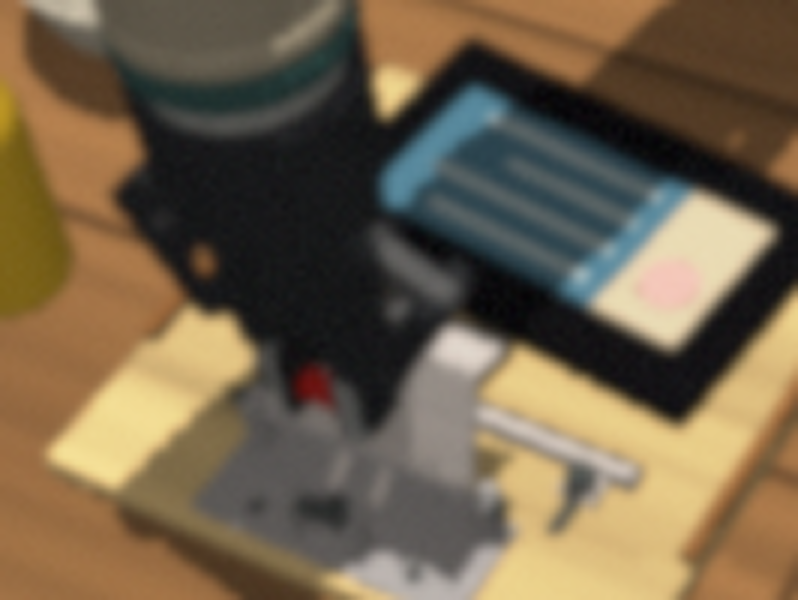

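The clip stands upright, with the red roller at (313,385) still pinched. It's past centre at about 1.28 rad, so I'll release it, back off and check that it stays.

Request:
play_rows(
  slide=[
    [0,0,0],
    [0,0,0],
    [0,0,0],
    [0,0,-15],
    [0,0,-50],
  ],
  turn=[0,0,0,0,0],
  fingers=[0.6,0.6,0.6,0.6,0.6],
)

```text
clock: 6.42
eef_pos: [696.7, -111.7, 122.5]
tool_rot: [-3.141, -0.0, -0.035]
force: [1.3, -0.2, 0.3]
width: 51.2
```

Request:
play_rows(
  slide=[
    [0,0,-40],
    [-50,0,-55],
    [-105,0,-60],
    [-165,0,-60],
    [-225,0,-60],
  ],
  turn=[0,0,0,0,0],
  fingers=[1,1,1,1,1],
)

```text
clock: 7.05
eef_pos: [470.4, -103.8, 183.7]
tool_rot: [-3.142, -0.003, -0.035]
force: [1.0, -0.4, 0.3]
width: 85.4
```

Run:
```python
from h import *
s=ctrl.read_state();print(s['force'],s['eef_pos'],s['tool_rot'],s['width'])
im,d=vision.get_image('scene');np.save('pics/scene4.npy',d);cv2.imwrite('pics/scene4.png',im)
h=im[140:280,120:310]
cv2.imwrite('pics/scz4.png',cv2.resize(h,None,fx=4.2,fy=4.2,interpolation=cv2.INTER_CUBIC))
```

```text
[ 1.04480269 -0.41875896  0.27199316] [ 470.35258586 -103.81527417  183.70691352] [-3.14150714e+00 -2.54330160e-03 -3.53206012e-02] 85.37970357817814
```

View pics/scz4.png

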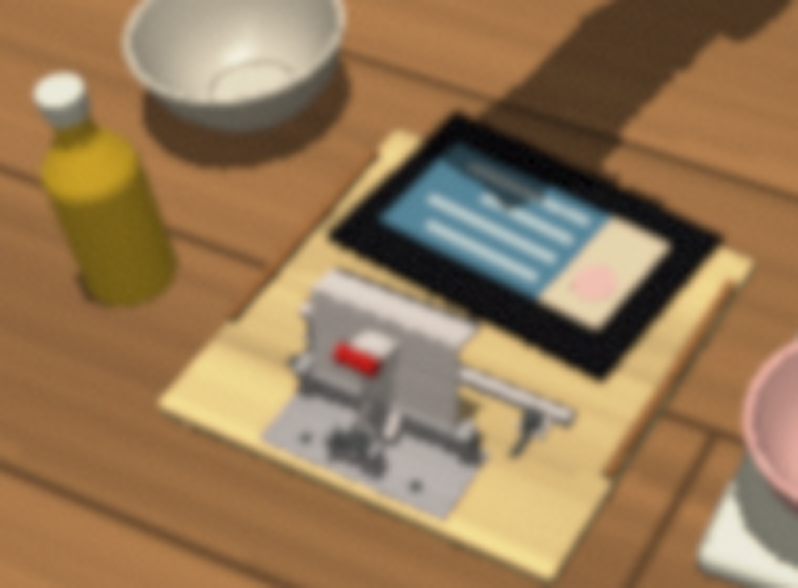

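The clip stays open on its own, with the roller at (357,359) and the plate upright. The tablet is untouched. Next I'll go down behind its near edge with the fingers fully open. Their tips stand about 13 mm above the TCP.

Request:
play_rows(
  slide=[
    [-30,0,40],
    [-35,0,90],
    [-35,0,140],
    [-35,0,165],
    [-35,0,165],
  ],
  turn=[0,0,0,0,0],
  fingers=[1,1,1,1,1],
)

```text
clock: 7.72
eef_pos: [419.3, -100.0, 18.9]
tool_rot: [-3.135, 0.017, -0.038]
force: [-0.6, -0.0, -0.1]
width: 85.5
```

Run:
```python
from h import *
s=ctrl.read_state();print(s['force'],s['eef_pos'],s['tool_rot'],s['width'])
for n in('top','scene'):
    im,d=vision.get_image(n);np.save(f'pics/{n}5.npy',d);cv2.imwrite(f'pics/{n}5.png',im)
    h=im[140:280,240:430] if n=='top' else im[120:260,180:370]
    cv2.imwrite(f'pics/{n}z5.png',cv2.resize(h,None,fx=4.2,fy=4.2,interpolation=cv2.INTER_CUBIC))
```

```text
[-0.56486586 -0.04512418 -0.12621331] [ 419.30656331 -100.00872323   18.88604367] [-3.13543865  0.01677625 -0.03825872] 85.50307068803164
```

View pics/scenez5.png

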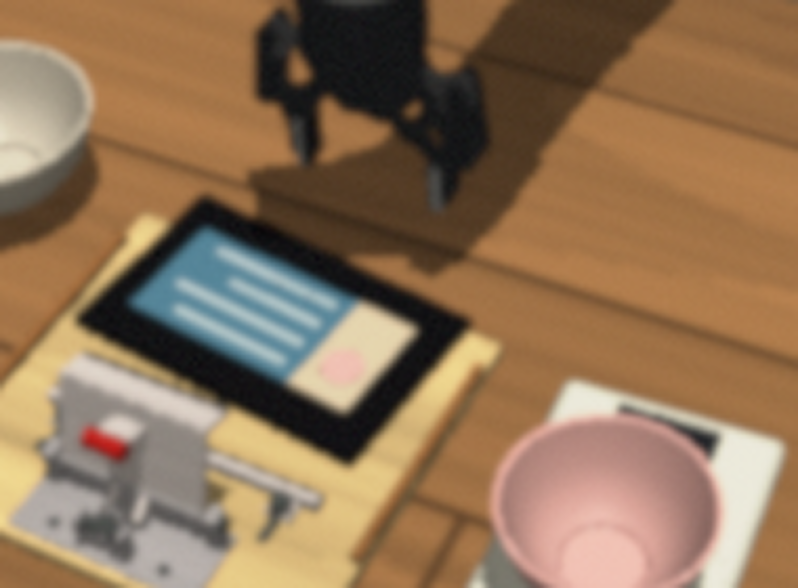

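View pics/topz5.png

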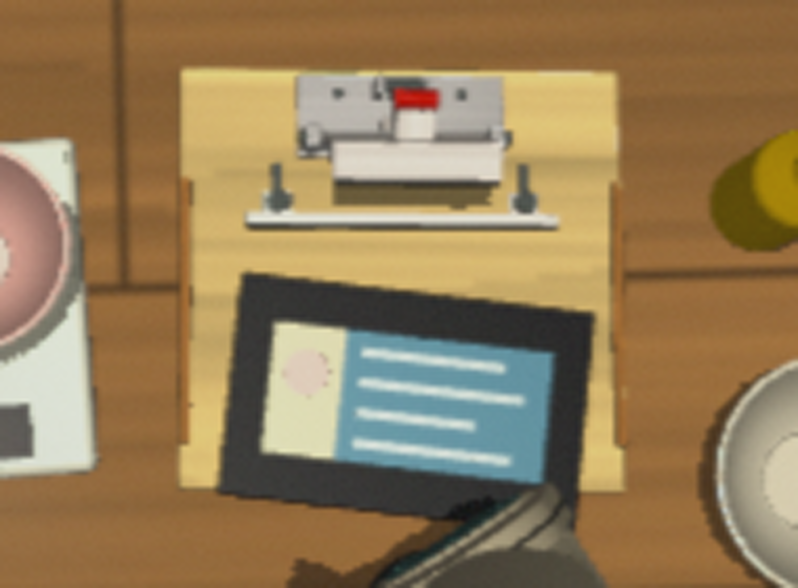

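The scene view shows the fingers hovering behind the tablet, with tips at (305,160) and (437,205). The tool ended up farther back than I asked for and slightly tilted, so I'll let it settle and correct it.

Run:
```python
from h import *
s=ctrl.read_state();print(s['eef_pos'],s['tool_rot'],s['qpos'].round(2),s['qd'].round(2))
print(go(445,-103.4,12,-0.033))
f=lambda a,s,o:(np.array(a)+.5)/s-.5+o
bar=f([(248,226),(557,229)],4.2,[240,140]);print(plane('top',bar,20).round(1))
```

```text
[419.12107283 -99.93367802  18.79558651] [-3.13664737  0.01779161 -0.0391192 ] [ 0.    0.77  0.25  2.25 -0.85  0.24 -0.59] [ 0.03 -0.04 -0.04  0.    0.23 -0.   -0.23]
([26.1, 2.5, 6.3], np.float64(-0.006))
[[ 639.6  -24.7   20. ]
 [ 633.3 -198.8   20. ]]
```

Request:
play_rows(
  slide=[
    [15,1,0],
    [26,2.5,0],
    [26,2.5,3],
    [26,2.5,3],
    [26,2.5,3],
  ],
  turn=[0,-0.006,-0.006,-0.006,-0.006],
  fingers=[1,1,1,1,1],
)

```text
clock: 8.45
eef_pos: [444.3, -103.3, 15.4]
tool_rot: [-3.136, 0.018, -0.034]
force: [0.7, -1.1, -0.4]
width: 85.3
```

Run:
```python
from h import *
s=ctrl.read_state();print(s['eef_pos'],s['tool_rot'],s['qpos'].round(2),s['qd'].round(2),s['force'])
print(go(448,-103.4,3.5,-0.033))
```

```text
[ 444.30671307 -103.32979693   15.39167799] [-3.13606075  0.01845799 -0.03363275] [-0.03  0.79  0.31  2.18 -0.82  0.3  -0.62] [-0.  0.  0. -0. -0.  0.  0.] [ 0.68208386 -1.07832038 -0.36561496]
([3.9, 0.0, 11.8], np.float64(-0.001))
```

Request:
play_rows(
  slide=[
    [3,0,6],
    [3,0,12],
    [3,0,12],
    [3,0,12],
  ],
  turn=[0,0,0,0],
  fingers=[1,1,1,1],
)

```text
clock: 8.95
eef_pos: [446.9, -103.4, 3.2]
tool_rot: [-3.136, 0.019, -0.034]
force: [-0.1, 0.6, 0.1]
width: 85.4
```

Run:
```python
from h import *
s=ctrl.read_state();print(s['eef_pos'],s['tool_rot'],s['qpos'].round(2),s['force'])
im,d=vision.get_image('scene');np.save(f'pics/scene6.npy',d);cv2.imwrite(f'pics/scene6.png',im)
h=im[120:260,180:370]
cv2.imwrite(f'pics/scenez6.png',cv2.resize(h,None,fx=4.2,fy=4.2,interpolation=cv2.INTER_CUBIC))
X=points('scene',d)
for v in range(150,200,4): print(v,[f"{u}:{X[v,u].round(0).astype(int).tolist()}" for u in range(230,300,6)])
```

```text
[ 446.87148088 -103.40551395    3.18531723] [-3.13605303  0.01891654 -0.03373586] [-0.02  0.82  0.28  2.18 -0.85  0.28 -0.59] [-0.08149288  0.62680609  0.14165695]
150 ['230:[393, -236, 0]', '236:[456, -173, 74]', '242:[442, -164, 65]', '248:[462, -133, 93]', '254:[469, -112, 106]', '260:[458, -102, 101]', '266:[461, -83, 110]', '272:[461, -67, 116]', '278:[456, -54, 116]', '284:[453, -39, 119]', '290:[323, -84, -3]', '296:[315, -69, -3]']
154 ['230:[407, -228, -1]', '236:[459, -172, 63]', '242:[453, -158, 63]', '248:[464, -134, 81]', '254:[459, -119, 82]', '260:[461, -101, 90]', '266:[465, -82, 101]', '272:[460, -68, 101]', '278:[437, -64, 84]', '284:[462, -36, 115]', '290:[339, -77, -2]', '296:[331, -62, -3]']
158 ['230:[422, -220, 0]', '236:[414, -206, -2]', '242:[457, -157, 52]', '248:[446, -146, 48]', '254:[392, -161, -3]', '260:[386, -146, -3]', '266:[465, -83, 88]', '272:[372, -116, -4]', '278:[445, -60, 79]', '284:[463, -35, 103]', '290:[353, -70, -2]', '296:[348, -55, -1]']
162 ['230:[431, -215, -5]', '236:[428, -198, -2]', '242:[419, -184, -4]', '248:[448, -146, 36]', '254:
[... 1930 characters left out ...]
, 22]', '260:[514, -78, 24]', '266:[506, -66, 21]', '272:[499, -53, 20]', '278:[494, -39, 21]', '284:[470, -34, 0]', '290:[463, -21, -1]', '296:[456, -7, -2]']
194 ['230:[554, -141, 21]', '236:[548, -128, 21]', '242:[543, -113, 23]', '248:[535, -101, 20]', '254:[531, -86, 23]', '260:[523, -74, 21]', '266:[516, -61, 19]', '272:[512, -47, 21]', '278:[504, -34, 19]', '284:[497, -21, 18]', '290:[475, -15, -1]', '296:[469, -1, -1]']
198 ['230:[565, -135, 20]', '236:[559, -121, 21]', '242:[553, -108, 21]', '248:[548, -94, 22]', '254:[542, -81, 22]', '260:[536, -67, 22]', '266:[529, -55, 20]', '272:[524, -41, 21]', '278:[517, -28, 20]', '284:[509, -15, 18]', '290:[502, -2, 17]', '296:[481, 4, -2]']
```

View pics/scenez6.png

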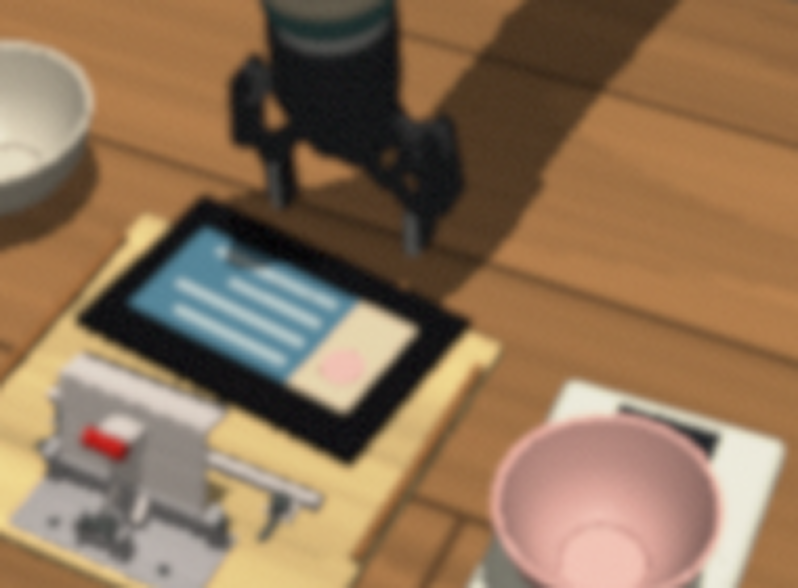

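Fingertip height from depth is about 14–18 mm, so the tips are above the deck and below the tablet's top. Next I'll push gently in 5 mm rows.

Request:
play_rows(
  slide=[
    [6,0,-0.1],
    [12,0,-0.2],
    [17,0,-0.3],
    [22,0,-0.4],
    [27,0,-0.5],
  ],
  turn=[0,0,0,0,0],
  fingers=[1,1,1,1,1],
)

```text
clock: 9.62
eef_pos: [473.8, -104.5, 3.3]
tool_rot: [-3.136, 0.019, -0.034]
force: [-2.1, -0.6, 1.8]
width: 85.5
```

Request:
play_rows(
  slide=[
    [4,0,-0.1],
    [8,0,-0.2],
    [12,0,-0.2],
    [15,0,-0.3],
    [15,0,-0.3],
  ],
  turn=[0,0,0,0,0],
  fingers=[1,1,1,1,1],
)

```text
clock: 10.25
eef_pos: [489.4, -104.7, 3.2]
tool_rot: [-3.136, 0.019, -0.033]
force: [0.2, 0.0, -0.5]
width: 85.5
```

Run:
```python
from h import *
s=ctrl.read_state();print(s['eef_pos'],s['tool_rot'],s['qpos'].round(2),s['force'])
for n in('top','scene'):
    im,d=vision.get_image(n);np.save(f'pics/{n}7.npy',d);cv2.imwrite(f'pics/{n}7.png',im)
    h=im[140:280,240:430] if n=='top' else im[120:260,150:340]
    cv2.imwrite(f'pics/{n}z7.png',cv2.resize(h,None,fx=4.2,fy=4.2,interpolation=cv2.INTER_CUBIC))
```

```text
[ 489.40871881 -104.72821546    3.2470538 ] [-3.1361299   0.01867694 -0.03340185] [-0.08  0.85  0.37  2.07 -0.81  0.39 -0.66] [ 0.24215859  0.00126838 -0.54700655]
```

View pics/scenez7.png

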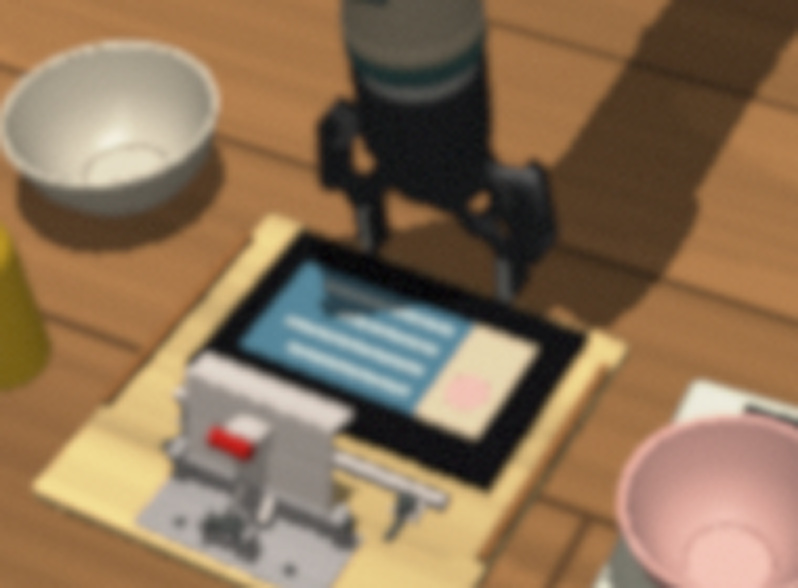

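View pics/topz7.png

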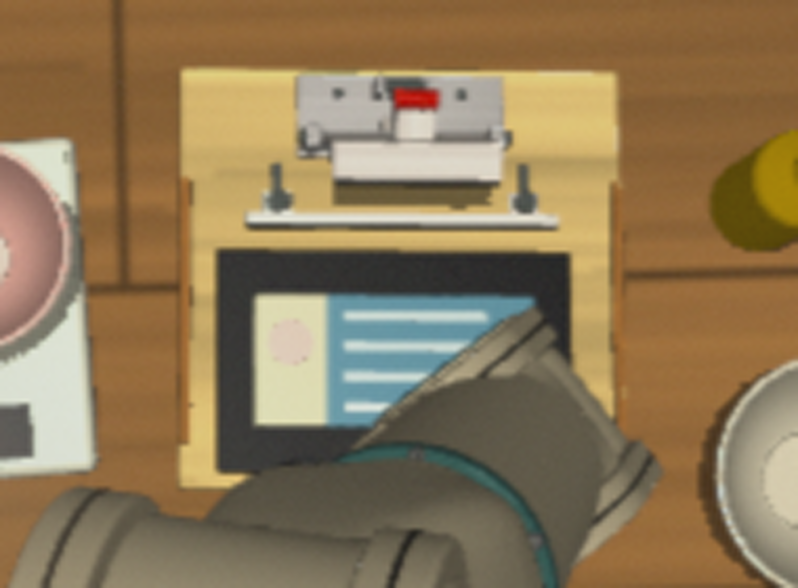

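The top view shows the tablet now square, with its front edge at about row 250 and the bar's edge at about row 228. That's a gap of roughly 12 mm, so I'll advance 8 mm and then creep.

Request:
play_rows(
  slide=[
    [2.5,0,0],
    [5,0,-0.1],
    [7,0,-0.1],
    [8,0,-0.1],
    [8,0,-0.1],
  ],
  turn=[0,0,0,0,0],
  fingers=[1,1,1,1,1],
)

```text
clock: 10.98
eef_pos: [497.5, -104.9, 3.2]
tool_rot: [-3.136, 0.018, -0.033]
force: [-2.1, 0.1, 1.8]
width: 85.3
```

Request:
play_rows(
  slide=[
    [0.5,0,0],
    [1,0,0],
    [1,0,0],
  ],
  turn=[0,0,0],
  fingers=[1,1,1],
)

```text
clock: 11.35
eef_pos: [498.4, -105.0, 3.2]
tool_rot: [-3.136, 0.018, -0.033]
force: [-2.0, 0.4, 0.5]
width: 85.3
```

Request:
play_rows(
  slide=[
    [0.5,0,0],
    [1,0,0],
    [1,0,0],
  ],
  turn=[0,0,0],
  fingers=[1,1,1],
)

```text
clock: 11.72
eef_pos: [499.6, -105.0, 3.2]
tool_rot: [-3.136, 0.018, -0.033]
force: [-2.8, 0.7, 2.4]
width: 85.4
```

Run:
```python
from h import *
s=ctrl.read_state();print(s['eef_pos'],s['tool_rot'],s['force'])
im,d=vision.get_image('top');cv2.imwrite('pics/top8.png',im)
h=im[180:220,280:390]
cv2.imwrite('pics/topz8.png',cv2.resize(h,None,fx=7,fy=7,interpolation=cv2.INTER_CUBIC))
```

```text
[ 499.56975993 -105.03773783    3.21405562] [-3.13611394  0.01831761 -0.03344392] [-2.76097336  0.71608443  2.40701866]
```

View pics/topz8.png

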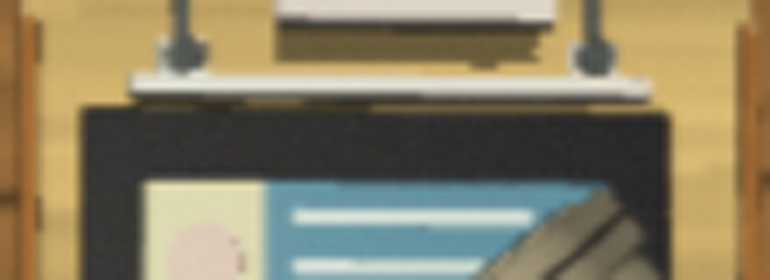

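A thin yellow strip remains in front of the bar, about 1 px or roughly 2–3 mm. I'll creep in half-millimetre steps and watch Fx.

Request:
play_rows(
  slide=[
    [0.5,0,0],
    [1,0,0],
    [1,0,0],
  ],
  turn=[0,0,0],
  fingers=[1,1,1],
)

```text
clock: 12.15
eef_pos: [500.6, -105.1, 3.2]
tool_rot: [-3.136, 0.018, -0.033]
force: [-2.5, 1.4, 1.8]
width: 85.2
```

Request:
play_rows(
  slide=[
    [0.5,0,0],
    [0.5,0,0],
  ],
  turn=[0,0],
  fingers=[1,1],
)

```text
clock: 12.4
eef_pos: [501.2, -105.1, 3.2]
tool_rot: [-3.136, 0.018, -0.033]
force: [-2.9, 0.2, 2.8]
width: 85.6
```

Request:
play_rows(
  slide=[
    [0.5,0,0],
    [0.5,0,0],
  ],
  turn=[0,0],
  fingers=[1,1],
)

```text
clock: 12.65
eef_pos: [501.7, -105.1, 3.2]
tool_rot: [-3.136, 0.018, -0.033]
force: [-2.2, 0.1, 2.1]
width: 85.4
```

Run:
```python
from h import *
s=ctrl.read_state();print(s['eef_pos'],s['force'])
im,d=vision.get_image('top');cv2.imwrite('pics/top9.png',im)
h=im[180:220,280:390]
cv2.imwrite('pics/topz9.png',cv2.resize(h,None,fx=7,fy=7,interpolation=cv2.INTER_CUBIC))
```

```text
[ 501.74206007 -105.13418937    3.17249028] [-2.16620407  0.07753905  2.12377307]
```

View pics/topz9.png

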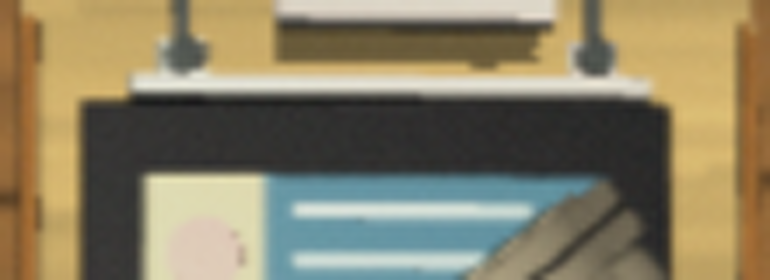

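The yellow strip is gone, but no force rise yet. I'll keep feeling for the bar.

Request:
play_rows(
  slide=[
    [0.4,0,0],
    [0.4,0,0],
  ],
  turn=[0,0],
  fingers=[1,1],
)

```text
clock: 12.95
eef_pos: [502.2, -105.1, 3.2]
tool_rot: [-3.136, 0.018, -0.033]
force: [-3.1, 0.6, 1.4]
width: 85.8
```

Request:
play_rows(
  slide=[
    [0.4,0,0],
    [0.4,0,0],
  ],
  turn=[0,0],
  fingers=[1,1],
)

```text
clock: 13.2
eef_pos: [502.3, -105.2, 3.2]
tool_rot: [-3.136, 0.018, -0.033]
force: [-3.5, -0.1, 2.4]
width: 85.7
```

Request:
play_rows(
  slide=[
    [0.6,0,0],
    [0.6,0,0],
  ],
  turn=[0,0],
  fingers=[1,1],
)

```text
clock: 13.45
eef_pos: [502.4, -105.1, 3.1]
tool_rot: [-3.136, 0.019, -0.034]
force: [-5.4, -0.7, 3.1]
width: 85.4
```

Request:
play_rows(
  slide=[
    [0.7,0,0],
    [0.7,0,0],
    [0.7,0,0],
  ],
  turn=[0,0,0],
  fingers=[1,1,1],
)

```text
clock: 13.82
eef_pos: [502.4, -105.1, 3.1]
tool_rot: [-3.136, 0.02, -0.034]
force: [-5.8, -0.5, 4.0]
width: 85.2
```

Run:
```python
from h import *
s=ctrl.read_state();print(s['eef_pos'],s['force'])
im,d=vision.get_image('top');cv2.imwrite('pics/top10.png',im)
h=im[180:220,280:390]
cv2.imwrite('pics/topz10.png',cv2.resize(h,None,fx=7,fy=7,interpolation=cv2.INTER_CUBIC))
```

```text
[ 502.40241655 -105.11826721    3.07224869] [-5.82768035 -0.53356443  3.99928495]
```

View pics/topz10.png

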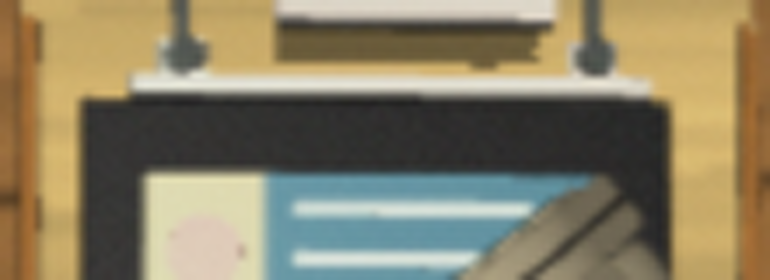

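Motion has stalled at x=502.4 while Fx rose to −5.8 N, so the tablet is against the bar and the bar hasn't moved in the picture. Backing off.

Request:
play_rows(
  slide=[
    [-4,0,0],
    [-12,0,0],
    [-15,0,-30],
    [-15,0,-80],
    [-5,0,-135],
  ],
  turn=[0,0,0,0,0],
  fingers=[1,1,1,0.8,0.7],
)

```text
clock: 14.5
eef_pos: [499.4, -105.7, 139.2]
tool_rot: [-3.135, 0.022, -0.035]
force: [1.0, 1.1, -0.3]
width: 60.0
```

Run:
```python
from h import *
s=ctrl.read_state();print(s['eef_pos'],s['tool_rot'],s['force'],s['qpos'].round(2))
print(go(697.3,-112,150,-0.034))
for n in('top','scene'):
    im,d=vision.get_image(n);cv2.imwrite(f'pics/{n}11.png',im)
    h=im[140:280,240:430] if n=='top' else im[120:260,150:340]
    cv2.imwrite(f'pics/{n}z11.png',cv2.resize(h,None,fx=4.2,fy=4.2,interpolation=cv2.INTER_CUBIC))
```

```text
[ 499.35086493 -105.7437956   139.18486422] [-3.13535883  0.02164579 -0.0346221 ] [ 1.01418321  1.11262053 -0.30575139] [-0.26  0.66  0.64  1.99 -0.6   0.71 -0.85]
([197.8, -0.7, -15.1], np.float64(-0.001))
```

View pics/topz11.png

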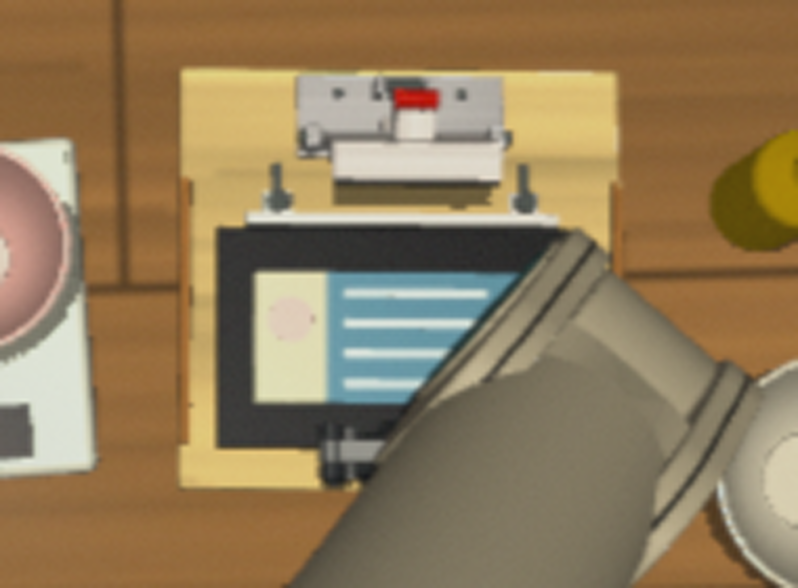

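View pics/scenez11.png

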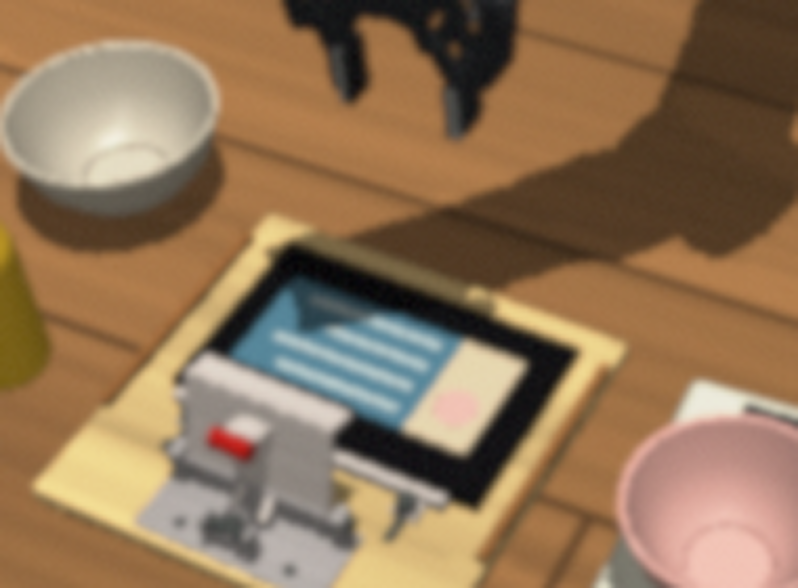

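The tablet sits flush along the bar and the clip is still up. Next: move above the roller.

Request:
play_rows(
  slide=[
    [45,0,-15],
    [90,0,-15],
    [140,0,-15],
    [180,-0.5,-15],
    [197.8,-0.7,-15],
  ],
  turn=[0,0,0,0,0],
  fingers=[0.6,0.6,0.6,0.6,0.6],
)

```text
clock: 15.22
eef_pos: [704.8, -112.7, 155.2]
tool_rot: [-3.137, 0.007, -0.032]
force: [-0.5, -0.1, 1.1]
width: 51.2
```

Run:
```python
from h import *
s=ctrl.read_state();print(s['eef_pos'],s['tool_rot'],s['force'],s['qpos'].round(2))
print(go(697.8,-112,73,-0.034))
im,d=vision.get_image('scene');cv2.imwrite('pics/scene12.png',im)
h=im[120:260,130:320]
cv2.imwrite('pics/scenez12.png',cv2.resize(h,None,fx=4.2,fy=4.2,interpolation=cv2.INTER_CUBIC))
```

```text
[ 704.76010707 -112.65746763  155.16133361] [-3.13742421  0.0074012  -0.03156108] [-0.47453117 -0.05182438  1.11478585] [-0.2   0.9   0.66  1.39 -0.58  1.06 -1.04]
([-6.4, -0.1, 82.2], np.float64(0.002))
```

View pics/scenez12.png

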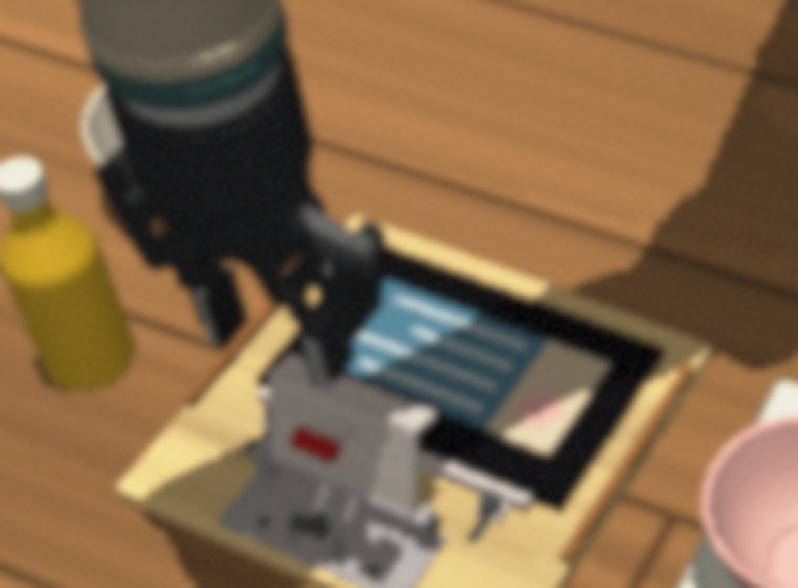

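Request:
play_rows(
  slide=[
    [-6,0,0],
    [-6,0,30],
    [-6,0,55],
    [-6,0,75],
    [-6,0,75],
  ],
  turn=[0,0,0,0,0],
  fingers=[0.6,0.6,0.6,0.6,0.6],
)

```text
clock: 15.9
eef_pos: [697.9, -111.9, 78.5]
tool_rot: [-3.137, 0.009, -0.032]
force: [-0.8, -0.3, 0.0]
width: 51.6
```

Run:
```python
from h import *
s=ctrl.read_state();print(s['eef_pos'],s['tool_rot'],s['force'],s['qpos'].round(2))
print(go(698.5,-112,73,-0.034))
im,d=vision.get_image('scene');cv2.imwrite('pics/scene13.png',im)
h=im[160:260,150:283]
cv2.imwrite('pics/scenez13.png',cv2.resize(h,None,fx=6,fy=6,interpolation=cv2.INTER_CUBIC))
```

```text
[ 697.89985713 -111.85749218   78.45348329] [-3.13707752  0.00915198 -0.03175479] [-0.76302616 -0.30138971  0.02718286] [-0.19  0.97  0.61  1.46 -0.64  0.93 -0.99]
([0.7, 0.1, 5.4], np.float64(0.002))
```

View pics/scenez13.png

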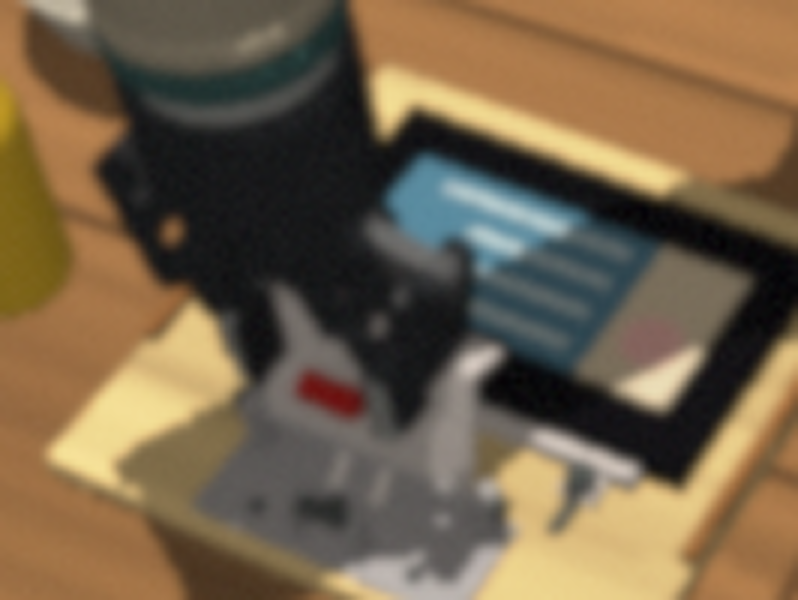

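The roller at (330,393) is between the fingers. I'll lower the last 5 mm and pinch.

Request:
play_rows(
  slide=[
    [0.7,0,5.4],
    [0.7,0,5.4],
    [0.7,0,5.4],
    [0.7,0,5.4],
    [0.7,0,5.4],
  ],
  turn=[0,0,0,0,0],
  fingers=[0.6,0.4,0.3,0.2,0.1],
)

```text
clock: 16.58
eef_pos: [700.0, -112.2, 75.2]
tool_rot: [-3.138, 0.006, -0.031]
force: [-0.6, 0.9, 4.5]
width: 21.4
```

Request:
play_rows(
  slide=[
    [0,0,0],
    [0,0,0],
    [0,0,0],
  ],
  turn=[0,0,0],
  fingers=[0.1,0.1,0.1],
)

```text
clock: 16.95
eef_pos: [700.0, -112.2, 75.2]
tool_rot: [-3.138, 0.006, -0.031]
force: [-0.6, 1.0, 3.2]
width: 21.6
```

Pinched, width 21.6 mm. Now I'll bring the clip down along its arc.

Request:
play_rows(
  slide=[
    [-4.9,0,-0.9],
    [-10,0,-1.3],
    [-15,0,-1.2],
    [-19.9,0,-0.6],
    [-24.9,0,0.4],
  ],
  turn=[0,0,0,0,0],
  fingers=[0.1,0.1,0.1,0.1,0.1],
)

```text
clock: 17.58
eef_pos: [674.4, -111.3, 74.6]
tool_rot: [-3.137, 0.007, -0.031]
force: [3.5, -1.2, -4.0]
width: 22.0
```

Run:
```python
from h import *
s=ctrl.read_state();print(s['eef_pos'],s['tool_rot'],s['force'],s['width'])
```

```text
[ 674.35196953 -111.28212649   74.62150925] [-3.13734652  0.00681638 -0.03147942] [ 3.46911401 -1.21068559 -3.98403451] 22.00441386438417
```

Request:
play_rows(
  slide=[
    [-2,0,0.6],
    [-4,0,1.4],
    [-6.3,0,2.4],
    [-8.5,0,3.5],
    [-10.7,0,4.7],
  ],
  turn=[0,0,0,0,0],
  fingers=[0.1,0.1,0.1,0.1,0.1],
)

```text
clock: 18.2
eef_pos: [663.0, -110.9, 69.6]
tool_rot: [-3.137, 0.008, -0.032]
force: [0.1, -0.1, -4.1]
width: 21.4
```

Request:
play_rows(
  slide=[
    [-1.6,0,1],
    [-3.6,0,2.4],
    [-5.6,0,3.9],
    [-7.5,0,5.5],
    [-7.5,0,5.5],
  ],
  turn=[0,0,0,0,0],
  fingers=[0.1,0.1,0.1,0.1,0.1],
)

```text
clock: 18.82
eef_pos: [655.0, -110.6, 63.8]
tool_rot: [-3.137, 0.009, -0.032]
force: [-0.3, 0.1, -5.6]
width: 22.1
```

Request:
play_rows(
  slide=[
    [-0.7,0,0.8],
    [-1.3,0,1.5],
    [-2.2,0,2.4],
    [-2.2,0,2.4],
  ],
  turn=[0,0,0,0],
  fingers=[0.1,0.1,0.1,0.1],
)

```text
clock: 19.32
eef_pos: [652.5, -110.5, 61.3]
tool_rot: [-3.137, 0.009, -0.032]
force: [-0.6, -0.6, -5.2]
width: 21.8
```

Run:
```python
from h import *
s=ctrl.read_state();print(s['eef_pos'],s['tool_rot'],s['force'],s['width'])
im,d=vision.get_image('scene');cv2.imwrite('pics/scene14.png',im)
h=im[160:260,150:283]
cv2.imwrite('pics/scenez14.png',cv2.resize(h,None,fx=6,fy=6,interpolation=cv2.INTER_CUBIC))
```

```text
[ 652.46599505 -110.54219304   61.27719521] [-3.13710755  0.00926221 -0.03174886] [-0.55764589 -0.61892796 -5.18516569] 21.767379349213954
```

View pics/scenez14.png

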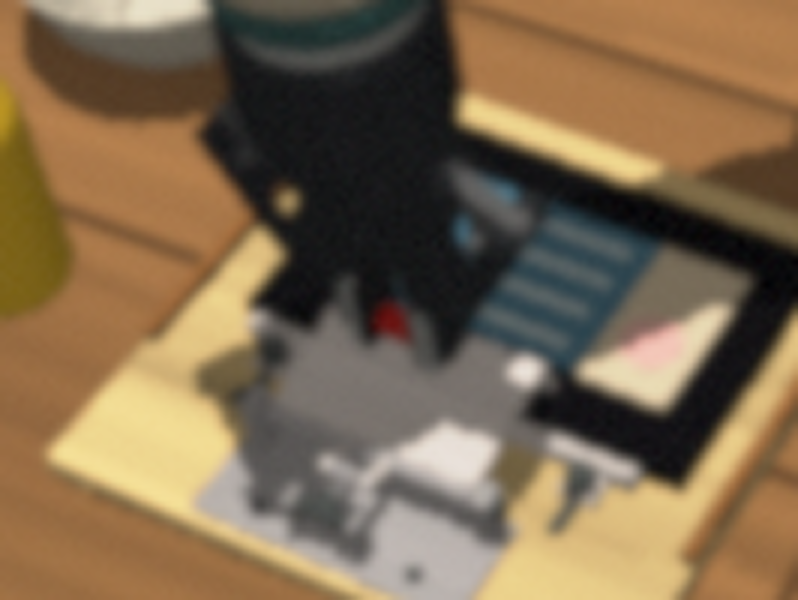

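The clip is nearly down at about 0.27 rad, still hanging in the grip with Fz at −5 N. I'll continue in 1 mm steps until the jaw takes the load.

Request:
play_rows(
  slide=[
    [-0.7,0,0.7],
    [-1.4,0,1.5],
    [-1.4,0,1.5],
  ],
  turn=[0,0,0],
  fingers=[0.1,0.1,0.1],
)

```text
clock: 19.75
eef_pos: [651.0, -110.5, 59.7]
tool_rot: [-3.137, 0.009, -0.032]
force: [-0.6, -0.7, -5.5]
width: 21.8
```

Request:
play_rows(
  slide=[
    [-0.6,0,0.7],
    [-0.6,0,0.7],
  ],
  turn=[0,0],
  fingers=[0.1,0.1],
)

```text
clock: 20.0
eef_pos: [650.3, -110.5, 58.9]
tool_rot: [-3.137, 0.01, -0.032]
force: [-0.7, -0.7, -5.3]
width: 21.8
```

Request:
play_rows(
  slide=[
    [-0.6,0,0.7],
    [-0.6,0,0.7],
  ],
  turn=[0,0],
  fingers=[0.1,0.1],
)

```text
clock: 20.25
eef_pos: [649.6, -110.4, 58.1]
tool_rot: [-3.137, 0.01, -0.032]
force: [0.0, -0.7, -6.2]
width: 21.9
```

Request:
play_rows(
  slide=[
    [-0.5,0,0.7],
    [-0.5,0,0.7],
  ],
  turn=[0,0],
  fingers=[0.1,0.1],
)

```text
clock: 20.5
eef_pos: [649.3, -110.4, 57.7]
tool_rot: [-3.137, 0.009, -0.032]
force: [-0.8, -0.0, -3.4]
width: 21.7
```

Request:
play_rows(
  slide=[
    [-0.4,0,0.6],
    [-0.4,0,0.6],
  ],
  turn=[0,0],
  fingers=[0.1,0.1],
)

```text
clock: 20.75
eef_pos: [649.3, -110.5, 57.6]
tool_rot: [-3.137, 0.008, -0.032]
force: [-0.7, 0.8, 1.2]
width: 21.8
```

The jaw is resting on the tablet: motion stalled and Fz went from −6 to about 0. I'll release gently and then rise.

Request:
play_rows(
  slide=[
    [0,0,0],
    [0,0,0],
    [0,0,0],
    [0,0,-10],
    [0,0,-40],
  ],
  turn=[0,0,0,0,0],
  fingers=[0.35,0.5,0.6,0.6,0.6],
)

```text
clock: 21.38
eef_pos: [648.6, -110.3, 97.2]
tool_rot: [-3.137, 0.011, -0.032]
force: [0.6, -0.5, 0.8]
width: 51.3
```

Request:
play_rows(
  slide=[
    [0,0,-50],
    [-40,0,-100],
    [-90,0,-120],
    [-145,0,-120],
    [-200,0,-120],
  ],
  turn=[0,0,0,0,0],
  fingers=[0.6,0.6,0.6,0.6,0.6],
)

```text
clock: 22.0
eef_pos: [448.6, -104.7, 220.3]
tool_rot: [-3.136, 0.009, -0.032]
force: [-0.6, -0.2, 0.7]
width: 51.3
```

Run:
```python
from h import *
s=ctrl.read_state();print(s['eef_pos'],s['force'],s['width'],s['qpos'].round(2))
for n in('top','scene'):
    im,d=vision.get_image(n);cv2.imwrite(f'pics/{n}15.png',im)
    h=im[140:280,240:430] if n=='top' else im[120:260,150:340]
    cv2.imwrite(f'pics/{n}z15.png',cv2.resize(h,None,fx=4.2,fy=4.2,interpolation=cv2.INTER_CUBIC))
```

```text
[ 448.60599556 -104.69418071  220.34926578] [-0.60752129 -0.24204738  0.71445096] 51.30672138580308 [-0.37  0.48  0.77  2.04 -0.47  0.81 -0.92]
```

View pics/topz15.png

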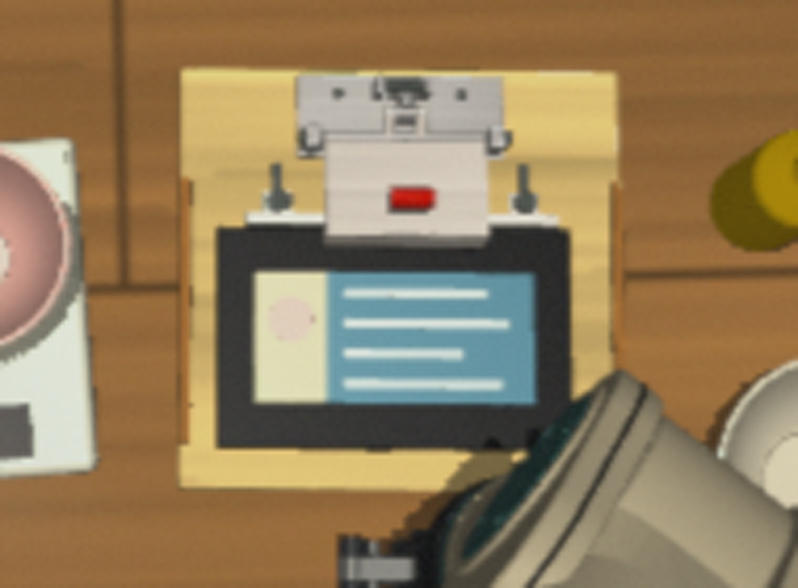

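View pics/scenez15.png

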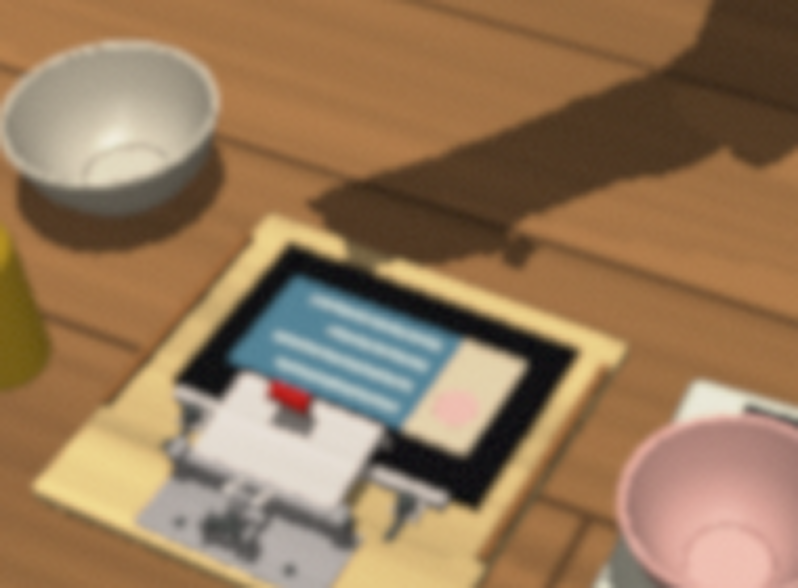

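The clip is down with its jaw on the rim and the tablet is flush. One quick check of the bar and bystanders against the first pictures.

Run:
```python
from h import *
a,b=[cv2.cvtColor(cv2.imread(f'pics/top{i}.png'),cv2.COLOR_BGR2GRAY).astype(np.float32) for i in('5','15')]
a0=cv2.cvtColor(cv2.imread('pics/top0.png'),cv2.COLOR_BGR2GRAY).astype(np.float32)
for name,(u0,u1,v0,v1) in dict(barL=(300,316,176,192),barR=(360,373,176,192),holderref=(300,380,150,170)).items():
    for r,l in((a,'top5'),(a0,'top0')):
        print(name,l,np.round(cv2.phaseCorrelate(r[v0:v1,u0:u1],b[v0:v1,u0:u1]),3)[0] if 0 else cv2.phaseCorrelate(r[v0:v1,u0:u1].copy(),b[v0:v1,u0:u1].copy()))
for c in (302,306,310,362,366): print(c,a0[188:196,c],b[188:196,c])
f=lambda p:(np.array(p)+.5)/4.2-.5+[240,140]
P=plane('top',f([(217,228),(570,228)]),22);print('tablet front corners',P.round(1),'slope',(P[0,0]-P[1,0])/(P[0,1]-P[1,1]))
P=plane('top',f([(217,447),(218,228)]),22);print('side', P.round(1))
for n,(u0,u1,v0,v1) in dict(scale=(200,265,170,260),bottle=(410,450,165,205)).items():
    print(n,np.abs(a0[v0:v1,u0:u1]-b[v0:v1,u0:u1]).mean())
```

```text
barL top5 ((0.06078527099527875, -0.026909384520138246), 0.990812397620175)
barL top0 ((0.04653918375705235, -0.06147411667682867), 0.999326519202441)
barR top5 ((0.5133871921313764, 0.024383964453132734), 0.9941813107579947)
barR top0 ((0.443716742326985, 0.03606384196498258), 0.9939393666883309)
holderref top5 ((0.4840808592787127, -0.2943966804264502), 0.5615013432502747)
holderref top0 ((0.08327375400092052, 0.04145691467183532), 0.9375819137692452)
302 [163. 169. 197. 217. 213.  94.  86. 174.] [167. 173. 200. 220. 215.  94.  45.  52.]
306 [ 85.  95. 148. 215. 212.  93.  85. 173.] [ 87.  98. 153. 217. 214.  93.  43.  49.]
310 [162. 175. 196. 217. 213. 112.  88. 174.] [164. 181. 200. 220. 216. 113.  51.  50.]
362 [117. 135. 195. 215. 211. 138.  86. 178.] [120. 137. 200. 217. 215. 141.  57.  48.]
366 [ 85.  90. 120. 209. 211. 137.  87. 179.] [ 89.  92. 122. 214. 214. 139.  58.  46.]
tablet front corners [[ 638.6   -7.2   22. ]
 [ 633.4 -205.7   22. ]] slope 0.026432948385968952
side [[516.   -3.2  22. ]
 [638.6  -7.7  22. ]]
scale 2.7588034
bottle 2.14
```

The bar is unmoved (within about 0.1 px), the tablet is flush and square, and the bystanders haven't moved. Handing in.

Run:
```python
from cell import ctrl
print(ctrl.finish_job())
```

```text
the job is handed in; nothing more can be done
None
```

The job is done and handed in at about 22 s of the 72 s allowed; the hand-in gave no verdict.

- **Clip opened:** I pinched the red grip, lifted the clip along its arc to about 1.28 rad and let go. It stayed open by itself.
- **Tablet pushed home:** I slid it with the two open fingers until it stalled against the stop bar. The highest push reading was about 5.8 N, which includes sliding friction.
- **Clip lowered:** I held the grip the whole way down until the jaw rested on the rim, at roughly 0.18 rad. The vertical force went from −6 N to about 0 there. Then I released it and moved the arm clear.

**Last checks (camera):**
- The bar's edge is where it was at the start, within about 0.1 px (around 0.2 mm).
- The tablet lies flush on the bar. Its edge slope reads 0.026 to 0.037 against the holder's 0.032, so it is square within about 0.01 rad.
- The jaw is on the rim. The scale and bottle patches look unchanged, as do the bowls in the picture, though I didn't measure the bowls.

**Failed or disagreed:**
- The two cameras differed by about 5 mm in absolute position, so I worked from finger positions and force readings.
- Near its closest reach the arm ended about 16 mm off target and slightly tilted, with joint 6 almost at its limit. I moved it back before touching the tablet.
- A shift check on a holder patch that included the moving clip gave no usable result.
- I could not measure the jaw's pressing force directly.

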